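Index the revolving nut tray past the tea tin

TASK

Take the tall tea tin off its green coaster and stand it aside on the table, clear of the coaster, because it blocks the red thumb lever of the revolving nut tray. Press the lever down to draw its spring pin out of the notch, swing the tray counter-clockwise (seen from above) and let the lever come up so that the pin drops fully into the next notch, the one in the brass stop. Then stand the tin back upright in the middle of its coaster, let go of everything, and leave the two tea glasses, the wooden box and the steel bin where they are.

Things in the scene. Friction and masses are not known exactly. Their poses are not given: they have to be found in the camera images.
- base: fixed base of the revolving tray: black disc 252 mm across carrying a raised index ring (radii 94 to 124 mm, top 22 mm above the table) of aluminium with a brass part, the adjustable stop. Origin on the table at the vertical turning axis; z up; x is the direction in which the lever points at the start. There are two notches in the ring, one in the aluminium, one in the brass.
- start_notch (a point): the start notch: a radial slot right across the aluminium ring, 14 mm wide, 12 mm deep, on the base's x axis; point on its centre line at the ring's top. The next notch, of the same size, in mid brass stop, lies 0.50 to 0.75 rad counter-clockwise of it: where differs from run to run and is not measured. Seen as a dark gap; felt when the pin, riding on the ring, snaps in and stops the tray.
- tray (a joint): turn of the tray (184 mm dark wooden dish with a blue bowl, two small cups and the lever) about the base's axis, rad, 0 at the start, positive counter-clockwise from above, limits -0.4 and 1.1. Under 1 N at the lever turns it with the pin lifted clear, 1 to 3 N with the pin riding on the ring. Locked, with some 0.03 rad of play each way, while the pin is in a notch.
- lever (a joint): tilt of the red thumb lever, rad: 0 up (pin home, tip 9 mm below the ring's top), 0.28 with the pin resting on the ring, 0.40 pressed to its stop. Spring-loaded upward: 5 N on the bar starts it, 9 N at the stop. Hinged on the tray on a level tangential axis 140 mm from the turning axis, 40 mm above the table: its outer end pressed down lifts the 8 mm pin at its inner end. Goes round with the tray.
- lever_bar (a point): middle of the top of the lever's press bar: level, tangential, round, 14 mm thick, 172 mm from the turning axis; top 51 mm above the table with the lever up, 9 mm lower with the pin on the ring, 13 mm lower at the stop. At its ends stand red cheeks, 62 mm clear between, 38 mm long radially, top 23 mm above the bar: closed fingers fit between, to press the bar and push a cheek. x: radially outward.
- tin_center (a point): centre of the tall yellow tea tin with a brass lid and a red band: upright cylinder 58 mm across, 150 mm high, about 0.25 kg, loose; this point is on its axis, half-way up. z along its axis. At the start it stands on the coaster, about 3 to 13 mm beyond the lever's outer end.
- coaster: fixed green plastic coaster, disc 90 mm across and 4 mm thick; origin at the centre of its underside, on the table.
- glass_a: empty tea glass, 62 mm across, 85 mm high, loose, bystander; origin at the centre of its underside.
- glass_b: second tea glass, same size, loose, bystander; origin at the centre of its underside.
- wood_box: closed wooden box with brass latch, 124 x 184 x 80 mm (x, y, z), bystander; origin at the centre of its underside.
- shell_bin: stainless steel shell bin with tilt-out front, 110 x 130 x 141 mm, bystander; origin at the centre of its underside.

How it is judged (in metres and radians):
On the way, in this order (a step that is already met when the one before it is completed fails the run):
1. the tin stands upright on the table, clear of the coaster, released (horizontal distance between tin_center and coaster above 0.073 m and height (world z) of tin_center below 0.08 m and angle between tin_center's own z axis and vertical below 0.1 rad and contact force between the fingers and tin below 0.1 N), for 0.2 s.
2. the lever is pressed down and the pin is out of the start notch (value of joint lever above 0.24 rad and value of joint tray below 0.3 rad), for 0.1 s.
3. the tray has turned counter-clockwise and the pin has dropped fully into the notch of the brass stop (value of joint tray above 0.4 rad and value of joint lever below 0.06 rad), for 0.2 s.
At the end, for the whole second after the job is handed in: the tray is locked in the notch of the brass stop (tray joint above 0.4 rad, lever up, below 0.06 rad, so that the pin is fully home), and the tin stands released and upright (within 0.1 rad) on the coaster, within 15 mm of its middle (all of step 3 and horizontal distance between tin_center and coaster below 0.015 m and height (world z) of tin_center below 0.084 m and angle between tin_center's own z axis and vertical below 0.1 rad); the robot touches nothing.
It fails at once if the tin is tipped over (angle between tin_center's own z axis and vertical above 0.6 rad).
It fails at once if a glass, the wooden box or the steel bin is moved more than 20 mm (distance of any of glass_a, glass_b, wood_box, shell_bin from where it was at the start of the episode above 0.02 m).
It also fails if it takes over 67 s, if anything falls off the work surface, if the arm or the gripper's body presses on something with over 40 N, if the wrist force passes 120 N, or if a joint passes its speed limit or range.

ROBOT

A 6-joint arm with a two-finger parallel gripper is mounted at the origin on the work surface. World frame = base frame: x ahead of the robot, y to its left, z up, the work surface at z = 0. Lengths are in m, angles in degrees, forces in N, time in s.
With the tool pointing down it reaches from about 0.4 to 0.925 m from the base axis. Payload 12.5 kg.
Tool frame: the origin (TCP) lies midway between the tips of the shut fingers; the grasp point (between the pads) lies 19 mm behind it; x points along the fingers, y is the direction in which the jaws open and shut, and the axes are right-handed (so a half turn about x gives the same grasp; the last joint's range is limited). The gripper opens to 95 mm and grips with 3 to 60 N. Pads are 20 mm wide; open, the fingers measure 119 mm over their backs; the gripper's body (75 mm by 180 mm) begins 59 mm behind the grasp point.
Start: joints at [-75.206, 28.126, 89.318, -0, 62.55, -6.05], TCP at [0.222, -0.584, 0.215] pointing down, gripper open.
Joint ranges: [-177.58, 177.58], [-47.91, 125.51], [2.72, 160], [-65.01, 245.01], [3.68, 167.84], [-153.87, 153.87]. Speed limits (degrees/s): [127.2, 127.2, 159.86, 180, 180, 180].

INTERFACE

Orientations are given as a 3x3 rotation matrix whose columns are the frame's x, y, z axes.
In Python, from cell import * gives the robot as it stands.
- The arm moves only by the tool servo_tool, never from a script. Its argument "rows" is a list of rows, each a list of 5 numbers: the closure, from 0 (fully open) to 1 (shut), then the shift along the tool's x, y, z in units of 25 mm (1.0 is 25 mm), then the turn about the tool's x in units of 6 degrees (1.0 is 6 degrees). In form: [[claw, dx, dy, dz, turn], ...]. A call has 1 to 10 rows; each row is the pose to reach, as a shift and turn from the pose commanded when the call began, along the tool's axes at that moment; what a row does not reach only later rows make up. A row lasts 1/12 s, in which the tool goes at most 41.7 mm and 7.16 degrees, less where a joint would pass 70% of its speed; a pose out of reach is approached as far as the arm can. A call with a gripper value outside its range is refused whole. The fingers move at their own pace and stop on an object; "grip_force" is the grip in N (left out, the last holds). Time passes only in rows, so rows that repeat a pose let the fingers close. It gives the time, the measured TCP pose, the force and the opening at its end, in the units of the state.
- get_state(): the state, without advancing time (a new reading comes with each control period).
- get_image(name): name is "scene" or "top"; returns the picture (384x512x3 uint8, red, green, blue); there is no depth.
- get_calibration(name): a dict with "vfov" (degrees; the focal length in pixels is half the picture's height over the tangent of half this angle, whatever the lens; pixels are square), "cx", "cy" (the principal point, pixels), "rvec" (rotation vector, rad) and "tvec" (3), from world to camera coordinates, as OpenCV has them. Camera axes: x right, y down, z forward; pixel columns grow to the right and rows downward; lengths in m; the calibration is good to about 2 mm. A picture is of the moment at which its call begins. get_calibration takes no time and is no camera call.
- close_job(): hands the job in, once; it reports no verdict.
The state is a dict: "clock": time; "joint_pos": joint angles; "qvel": joint speeds; "effort": joint torques, N m; "position": TCP position; "orientation": TCP orientation; "contact_force": force on the tool from outside, world axes, zero at the start; "torque": the same for the moment, N m; "gripper_width": opening from 0.0 (shut) to 1.0 (fully open).
Only numpy, scipy, OpenCV 4.12 (cv2) and the standard library are available. Lean on these libraries where they do the work, as an engineer would, in place of code of your own. Each camera call takes 0.05 s, during which the arm holds its last target. There are 200 camera calls.

## Working session

There is one attempt and no reset: what is moved stays moved. The work goes in short steps, Python scripts to look and compute and a tool call to move; the robot and the scene stay as the last step left them, time stands still between calls to the robot, and variables do not carry over. Pictures are saved under pics/ and viewed, about 8 in all and at most 12, crops included, and the job is handed in when it is done.

Besides the shell and the picture viewer there is one more tool, called after "Call:" as name([rows], argument=value, ...), one row to a line, values as JSON. servo_tool: Moves the arm, as the interface text tells. Its arguments: {"type":"object","properties":{"rows":{"type":"array"},"grip_force":{"type":"number"}},"required":["rows"]}

```bash
mkdir -p pics
cat > h.py <<'E'
from cell import *
import numpy as np, cv2
def cam(n):
    c=get_calibration(n); f=192/np.tan(np.radians(c['vfov'])/2)
    K=np.array([[f,0,c['cx']],[0,f,c['cy']],[0,0,1]]); R=cv2.Rodrigues(np.array(c['rvec'],float))[0]
    return K,R,np.array(c['tvec'],float).ravel(),c
def ray(n,uv):
    K,R,t,_=cam(n); d=R.T@np.linalg.inv(K)@np.array([uv[0],uv[1],1.]); return -R.T@t,d
def onz(n,uv,z):
    o,d=ray(n,uv); return o+d*(z-o[2])/d[2]
def proj(n,p):
    K,R,t,_=cam(n); q=K@(R@np.array(p,float)+t); return q[:2]/q[2]
def snap(n,f,crop=None,s=1):
    im=get_image(n); np.save('pics/'+f+'.npy',im); o=im if crop is None else im[crop[1]:crop[3],crop[0]:crop[2]]
    cv2.imwrite('pics/'+f+'.png',cv2.resize(o[:,:,::-1],None,fx=s,fy=s,interpolation=cv2.INTER_CUBIC)); return im
E
python3 - <<'E'
from h import *
for n in('scene','top'):
    snap(n,n+'0',s=1.5); K,R,t,c=cam(n); print(n,c,-R.T@t)
print(get_state())
E
```

```text
scene {'vfov': 54.5258934782728, 'cx': 255.76143665978768, 'cy': 191.50302973478037, 'rvec': array([ 0.74358799,  2.78298862, -0.79945367]), 'tvec': array([ 0.52461097, -0.18836252,  1.43502494])} [0.92532097 0.5318902  1.10944472]
top {'vfov': 51.84916663888036, 'cx': 247.043840243807, 'cy': 196.02591632480335, 'rvec': array([ 2.17973728, -2.16022861,  0.0913738 ]), 'tvec': array([-0.02766476,  0.59969058,  1.15726854])} [ 0.49044075 -0.03270976  1.20750261]
{'clock': 0.1, 'joint_pos': array([-7.52064711e+01,  2.81598779e+01,  8.93467407e+01,  6.47378729e-04,
        6.25497117e+01, -6.05208049e+00]), 'qvel': array([ 0.01869792, -0.12179286, -0.07104065,  0.05530466, -0.08799889,
        0.00764543]), 'effort': array([ 3.37296842e-03, -6.13623190e+01, -2.58608115e+01,  6.93480601e-02,
        4.69425658e-02, -7.55608926e-05]), 'position': array([ 0.22235805, -0.58387506,  0.21412839]), 'orientation': array([[-2.41339340e-04,  3.55846013e-01, -9.34544572e-01],
       [ 9.53119441e-04, -9.34544093e-01, -3.55846077e-01],
       [-9.99999517e-01, -9.76612257e-04, -1.13621498e-04]]), 'contact_force': array([ 0.53257697, -0.3762586 ,  0.47691923]), 'torque': array([-0.0189289 , -0.0451572 ,  0.04340376]), 'gripper_width': 0.9993325657638363}
```

View pics/top0.png

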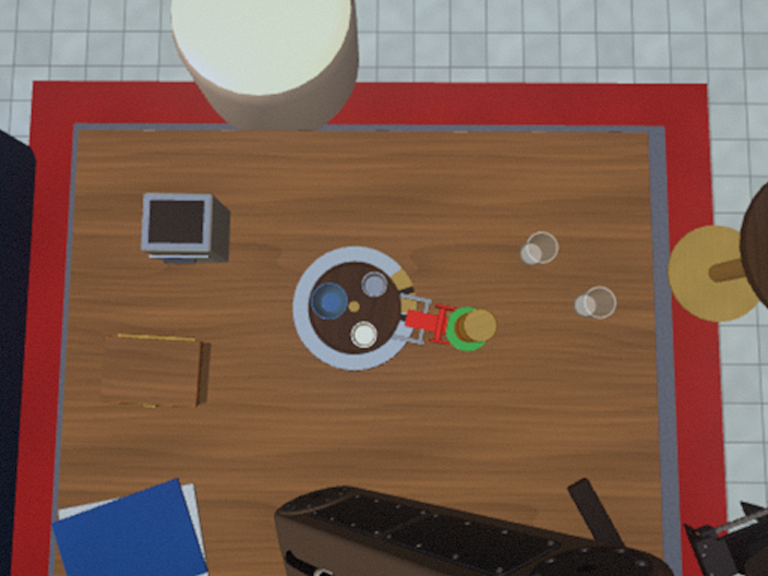

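View pics/scene0.png

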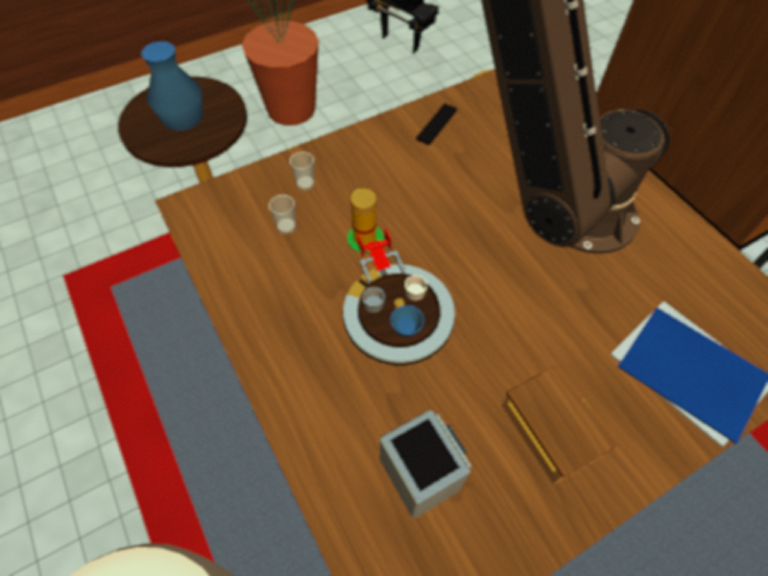

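The top view (1.5x scale) shows the ring centre near (354,308), the lever pointing right (world -y), the brass stop near (403,278), the tin lid at (480,325), the green coaster at (466,330), and the glasses at (540,248) and (598,302). The scene view agrees with it.

Run:
```python
from h import *
im=np.load('pics/top0.npy'); hsv=cv2.cvtColor(im,cv2.COLOR_RGB2HSV); H,S,V=[hsv[:,:,i].astype(int) for i in range(3)]
def roi(m,x0,y0,x1,y1):
    q=np.zeros(m.shape,bool); q[y0:y1,x0:x1]=1; return m&q
def circ(m,z):
    c,_=cv2.findContours(m.astype(np.uint8),0,cv2.CHAIN_APPROX_NONE); c=max(c,key=cv2.contourArea)[:,0]
    P=np.array([onz('top',p,z)[:2] for p in cv2.convexHull(c)[:,0]])
    A=np.c_[2*P,np.ones(len(P))]; s=np.linalg.lstsq(A,(P**2).sum(1),rcond=None)[0]; r=np.sqrt(s[2]+s[0]**2+s[1]**2)
    return s[:2].round(4),r.round(4),c.mean(0)
for n,m,z in (('ring',roi((S<70)&(V>120),185,150,285,255),.022),('dish',roi((V<75)&(S>60),200,165,272,240),.04),
  ('lid',roi((H>12)&(H<28)&(S>120)&(V>125),305,200,335,232),.154),('green',roi((H>45)&(H<80)&(S>120),290,195,335,240),.004)):
    print(n,m.sum(),circ(m,z))
red=roi(((H<6)|(H>174))&(S>180)&(V>120),255,195,312,240); v,u=np.nonzero(red); print('red',red.sum(),u.min(),u.max(),v.min(),v.max(),u.mean(),v.mean())
bar=red&(np.arange(512)[None]>288); v,u=np.nonzero(bar);print('bar',u.mean(),v.mean(),onz('top',(u.mean(),v.mean()),.06), v.min(),v.max())
br=roi((H>12)&(H<28)&(S>110)&(V>120),258,170,285,200); v,u=np.nonzero(br); print('brass',br.sum(),onz('top',(u.mean(),v.mean()),.022))
cv2.imwrite('pics/crop.png',cv2.resize(im[155:250,185:345,::-1],None,fx=5,fy=5,interpolation=cv2.INTER_CUBIC))
```

```text
ring 2579 (array([0.5717, 0.0046]), np.float64(0.1288), array([234.75064267, 207.52442159]))
dish 1763 (array([0.573 , 0.0098]), np.float64(0.0899), array([231.79693487, 204.14942529]))
lid 648 (array([ 0.5486, -0.2267]), np.float64(0.0502), array([323.25730994, 213.16959064]))
green 248 (array([ 0.534 , -0.2186]), np.float64(0.0438), array([307.64, 220.16]))
red 383 271 303 203 229 286.44386422976504 214.4934725848564
bar 293.3945945945946 215.44864864864866 [ 0.54147297 -0.15759052  0.06      ] 203 229
brass 381 [ 0.63868465 -0.10016613  0.022     ]
```

View pics/crop.png

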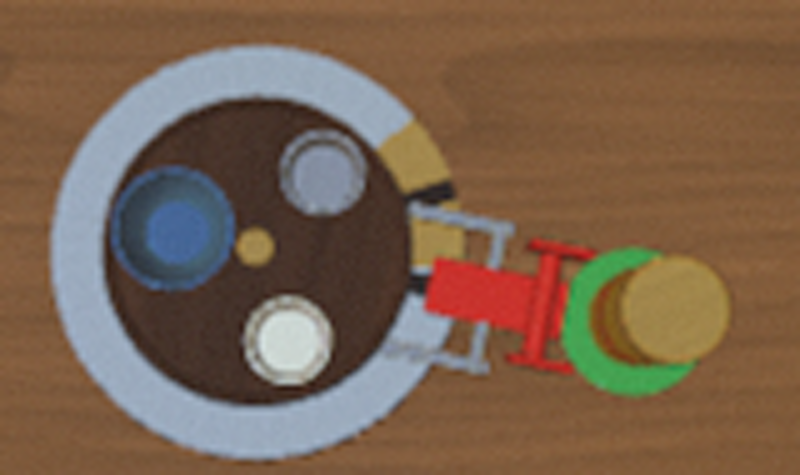

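The crop (5x, offset 185,155) shows the lid centre at (675,309), the bar at (542,306), the brass notch at (432,192), the start notch around (418,285), the coaster at (635,321), and the ring centre at (257,251).

Run:
```python
from h import *
def P(u,v,z): return onz('top',(u/5+185-.4,v/5+155-.4),z)
b=P(257,251,.022);L=P(675,309,.154);bar=P(542,306,.051);n=P(432,192,.022);g=P(635,321,.004)
print('base',b,'lid',L,'bar',bar,'notch',n,'coaster',g)
print('left/right lid dia',P(622,309,.154)-P(730,309,.154),'ring dia',P(50,251,.022)-P(464,251,.022),'green dia',P(562,321,.004)[1]-P(708,321,.004)[1])
print('bar r',np.linalg.norm((bar-b)[:2]),'notch r',np.linalg.norm((n-b)[:2]))
a=lambda p:np.arctan2(*(p-b)[1::-1]); print('ang bar',a(bar),'tin',a(L),'notch',a(n),'d',a(n)-a(bar))
for nm,u,v,z in(('ga',540,248,.085),('gb',598,302,.085)): print(nm,onz('top',(u/1.5,v/1.5),z))
print('pred lid scene',proj('scene',L)*1.5)
```

```text
base [0.57364215 0.01075955 0.022     ] lid [ 0.53538864 -0.21705357  0.154     ] bar [ 0.54083555 -0.15741559  0.051     ] notch [ 0.61022652 -0.09436717  0.022     ] coaster [ 0.5342759  -0.21896145  0.004     ]
left/right lid dia [-0.00051861  0.05741718  0.        ] ring dia [-0.0021923   0.24919312  0.        ] green dia 0.08865079061042103
bar r 0.1713451241353824 notch r 0.11131057661797154
ang bar -1.7634508685523527 tin -1.7371604916302874 notch -1.2359020261214662 d 0.5275488424308865
ga [ 0.68580171 -0.34595259  0.085     ]
gb [ 0.58316216 -0.45382751  0.085     ]
pred lid scene [363.15062571 196.12516425]
```

Everything checks: the lid, ring and coaster diameters are right, and the bar radius is 171 mm. The notch is at about +0.53 rad. Moving above the tin.

Call:
servo_tool([
  [0, 0, -9.25, -16.9, 0],
  [0, 0, -9.25, -16.9, 0],
  [0, 0, -9.25, -16.9, 0],
  [0, 0, -9.25, -16.9, 0],
  [0, 0, -9.25, -16.9, 0],
  [0, 0, -9.25, -16.9, 0],
  [0, 0, -9.25, -16.9, 0],
  [0, 0, -9.25, -16.9, 0],
  [0, 0, -9.25, -16.9, 0],
  [0, 0, -9.25, -16.9, 0],
])

```text
clock: 0.93
position: [0.4937, -0.2652, 0.2145]
orientation: [[-0.0, 0.356, -0.935], [0.0, -0.935, -0.356], [-1.0, -0.0, 0.0]]
contact_force: [0.4, -0.9, 0.1]
gripper_width: 1.002
```

```bash
cat > d.py <<'E'
# usage: d.py x y z  -> units of servo shift from measured pose
from h import *
import sys
s=get_state(); R=np.array(s['orientation']); p=np.array(s['position'])
print('t',round(s['clock'],2),'pos',p.round(4),'F',s['contact_force'].round(1),'w',round(s['gripper_width'],3),'y',R[:,1].round(3),'q',s['joint_pos'].round(0))
for i in range(1,len(sys.argv),3): print((R.T@(np.array(sys.argv[i:i+3],float)-p)/.025).round(2))
E
python3 d.py .535 -.2175 .215
```

```text
t 0.93 pos [ 0.4937 -0.2652  0.2145] F [ 0.4 -0.9  0.1] w 1.002 y [ 0.356 -0.935 -0.   ] q [-35.  23.  99.  -0.  59.  34.]
[-0.02 -1.2  -2.22]
```

Call:
servo_tool([
  [0, 0, -1.2, -2.2, 0],
  [0, 0, -1.2, -2.2, 0],
  [0, 0, -1.2, -2.2, 0],
  [0, 1.2, -1.2, -2.2, 0],
  [0, 2.4, -1.2, -2.2, 0],
  [0, 3.6, -1.2, -2.2, 0],
  [0, 4.7, -1.2, -2.2, 0],
  [0, 4.7, -1.2, -2.2, 0],
  [0, 4.7, -1.2, -2.2, 0],
])

```text
clock: 1.68
position: [0.5329, -0.2198, 0.0966]
orientation: [[-0.002, 0.355, -0.935], [0.001, -0.935, -0.355], [-1.0, -0.002, 0.002]]
contact_force: [0.9, 0.3, 0.5]
gripper_width: 1.002
```

```bash
python3 d.py .535 -.2175 .095; python3 -c "
from h import *
snap('top','t1',(230,150,370,260),5);snap('scene','s1',(180,90,330,230),4)
a=cv2.imread('pics/t1.png');b=cv2.imread('pics/s1.png');c=cv2.resize(a,(400,314));d=cv2.resize(b,(380,355));o=np.zeros((355,780,3),np.uint8);o[:314,:400]=c;o[:,400:]=d;cv2.imwrite('pics/c1.png',o)"
```

```text
t 1.68 pos [ 0.5329 -0.2198  0.0966] F [0.9 0.3 0.5] w 1.002 y [ 0.355 -0.935 -0.002] q [-29.  33. 103.  -0.  45.  40.]
[ 0.06 -0.05 -0.11]
```

View pics/c1.png

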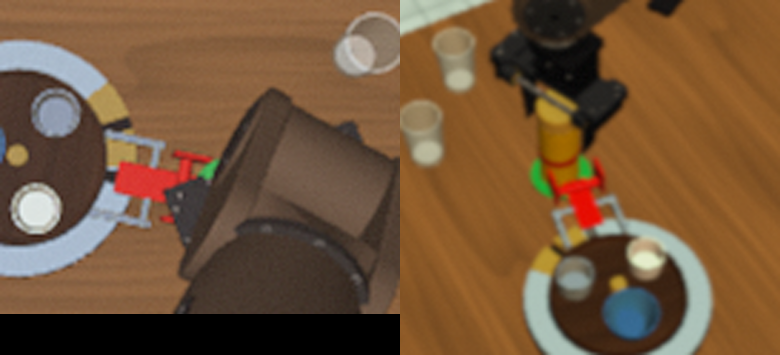

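The fingers straddle the tin and clear the lever. Closing and lifting.

Call:
servo_tool([
  [0.4, 0, 0, 0, 0],
  [0.8, 0, 0, 0, 0],
  [0.8, 0, 0, 0, 0],
  [0.8, 0, 0, 0, 0],
  [0.8, 0, 0, 0, 0],
  [0.8, 0, 0, 0, 0],
  [0.8, -0.5, 0, 0, 0],
  [0.8, -1.2, 0, 0, 0],
  [0.8, -1.6, 0, 0, 0],
  [0.8, -1.6, 0, 0, 0],
], grip_force=20)

```text
clock: 2.62
position: [0.5343, -0.2198, 0.1389]
orientation: [[0.003, 0.356, -0.935], [-0.002, -0.935, -0.356], [-1.0, 0.002, -0.002]]
contact_force: [-0.0, 0.4, -2.0]
gripper_width: 0.609
```

```bash
python3 d.py .42 -.29 .134  .42 -.29 .094
```

```text
t 2.62 pos [ 0.5343 -0.2198  0.1389] F [-0.   0.4 -2. ] w 0.609 y [ 0.356 -0.935  0.002] q [-29.  29. 101.  -0.  50.  40.]
[0.19 1.   5.27]
[1.79 0.99 5.27]
```

Call:
servo_tool([
  [0.8, 0, 0.25, 1.2, 0],
  [0.8, 0, 0.5, 2.6, 0],
  [0.8, 0, 0.8, 4.0, 0],
  [0.8, 0, 1.0, 5.0, 0],
  [0.8, 0, 1.0, 5.3, 0],
  [0.8, 0.6, 1.0, 5.3, 0],
  [0.8, 1.2, 1.0, 5.3, 0],
  [0.8, 1.6, 1.0, 5.3, 0],
  [0.8, 1.65, 1.0, 5.3, 0],
  [0.8, 1.65, 1.0, 5.3, 0],
])

```text
clock: 3.45
position: [0.4188, -0.2896, 0.0951]
orientation: [[-0.001, 0.356, -0.934], [0.001, -0.934, -0.356], [-1.0, -0.001, 0.001]]
contact_force: [-0.1, 0.1, -2.3]
gripper_width: 0.61
```

Call:
servo_tool([
  [0.8, 0.05, 0, 0, 0],
  [0.8, 0.1, 0, 0, 0],
  [0.8, 0.1, 0, 0, 0],
])

```text
clock: 3.7
position: [0.4191, -0.2899, 0.0943]
orientation: [[0.001, 0.356, -0.934], [-0.001, -0.934, -0.356], [-1.0, 0.001, -0.001]]
contact_force: [-0.5, 2.4, 9.1]
gripper_width: 0.609
```

Call:
servo_tool([
  [0.3, 0, 0, 0, 0],
  [0, 0, 0, 0, 0],
  [0, 0, 0, 0, 0],
  [0, 0, 0, 0, 0],
  [0, -1.5, 0, 0, 0],
  [0, -3, 0, 0, 0],
  [0, -4.4, 0, 0, 0],
  [0, -4.4, 0, 0, 0],
])

```text
clock: 4.37
position: [0.4203, -0.2914, 0.2092]
orientation: [[0.007, 0.356, -0.934], [-0.006, -0.934, -0.356], [-1.0, 0.008, -0.004]]
contact_force: [0.7, -0.5, 0.5]
gripper_width: 0.996
```

```bash
python3 d.py .541 -.158 .2; python3 -c "
from h import *
snap('top','t2',(185,150,385,300),4)"
```

```text
t 4.37 pos [ 0.4203 -0.2914  0.2092] F [ 0.7 -0.5  0.5] w 0.996 y [ 0.356 -0.934  0.008] q [-42.  19. 106.  -0.  55.  27.]
[ 0.37 -3.27 -6.41]
```

View pics/t2.png

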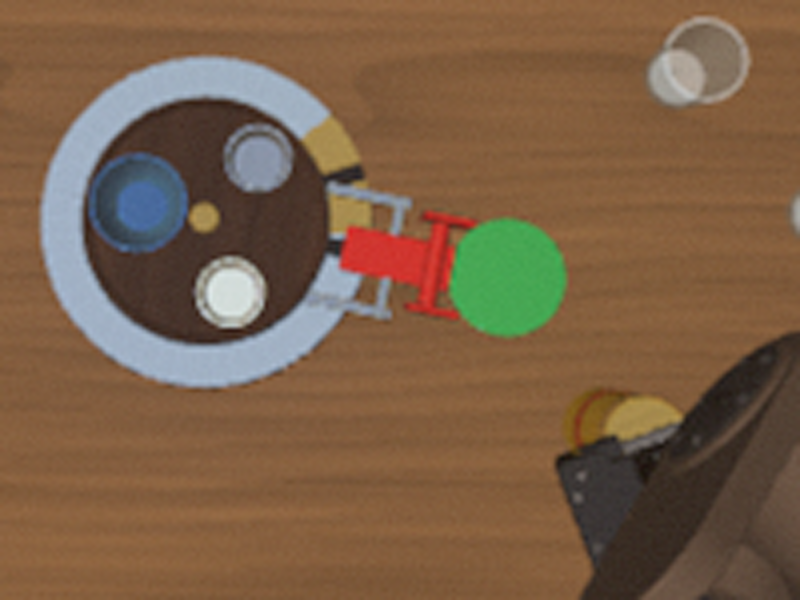

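The tin stands upright and free on the table, far from the coaster. Now moving above the lever bar and closing the fingers.

```bash
python3 - <<'E'
from h import *
im=np.load('pics/t2.npy'); hsv=cv2.cvtColor(im,cv2.COLOR_RGB2HSV)
m=cv2.inRange(hsv,(45,120,40),(80,255,255)); c=max(cv2.findContours(m,0,1)[0],key=cv2.contourArea)
(u,v),r=cv2.minEnclosingCircle(c); M=cv2.moments(c); print((u,v),r,M['m10']/M['m00'],M['m01']/M['m00'],'coaster',onz('top',(M['m10']/M['m00'],M['m01']/M['m00']),.004))
E
python3 d.py .5465 -.159 .2
```

```text
(311.3213195800781, 219.04638671875) 14.716029167175293 311.52618855761483 218.98442116572653 coaster [ 0.53371379 -0.21873416  0.004     ]
t 4.42 pos [ 0.4195 -0.2908  0.2063] F [ 0.4 -0.3 -1.3] w 0.997 y [ 0.356 -0.935  0.006] q [-42.  19. 106.  -0.  54.  27.]
[ 0.25 -3.12 -6.62]
```

Call:
servo_tool([
  [0, 0, -3.4, -6.55, 0],
  [0.5, 0.1, -3.4, -6.55, 0],
  [1, 0.2, -3.4, -6.55, 0],
  [1, 0.4, -3.4, -6.55, 0],
  [1, 0.4, -3.4, -6.55, 0],
  [1, 0.4, -3.4, -6.55, 0],
  [1, 0.4, -3.4, -6.55, 0],
  [1, 0.4, -3.4, -6.55, 0],
])

```text
clock: 5.08
position: [0.5408, -0.1525, 0.1925]
orientation: [[-0.001, 0.356, -0.935], [0.0, -0.935, -0.356], [-1.0, -0.001, 0.001]]
contact_force: [-0.2, -0.2, -0.5]
gripper_width: 0.568
```

```bash
python3 d.py .5465 -.159 .07 .5465 -.159 .055
```

```text
t 5.08 pos [ 0.5408 -0.1525  0.1925] F [-0.2 -0.2 -0.5] w 0.568 y [ 0.356 -0.935 -0.001] q [-22.  24. 100.  -0.  56.  47.]
[ 4.9   0.33 -0.13]
[ 5.5   0.33 -0.13]
```

Call:
servo_tool([
  [1, 0, 0.3, -0.1, 0],
  [1, 0, 0.3, -0.1, 0],
  [1, 0, 0.3, -0.1, 0],
  [1, 1, 0.3, -0.1, 0],
  [1, 2, 0.3, -0.1, 0],
  [1, 3.2, 0.3, -0.1, 0],
  [1, 4.2, 0.3, -0.1, 0],
  [1, 4.6, 0.3, -0.1, 0],
  [1, 4.6, 0.3, -0.1, 0],
  [1, 4.6, 0.3, -0.1, 0],
])

```text
clock: 5.92
position: [0.5466, -0.1588, 0.0789]
orientation: [[0.0, 0.355, -0.935], [-0.0, -0.935, -0.355], [-1.0, 0.0, -0.0]]
contact_force: [0.1, -0.5, -0.1]
gripper_width: 0.004
```

```bash
python3 d.py .5465 -.159 .055; python3 -c "
from h import *
snap('scene','s3',(180,110,310,230),5);snap('top','t3',(240,150,370,260),4)
o=np.zeros((400,780,3),np.uint8);o[:360,:390]=cv2.resize(cv2.imread('pics/s3.png'),(390,360));o[:330,390:]=cv2.resize(cv2.imread('pics/t3.png'),(390,330));cv2.imwrite('pics/c3.png',o)"
```

```text
t 5.92 pos [ 0.5466 -0.1588  0.0789] F [ 0.1 -0.5 -0.1] w 0.004 y [ 0.355 -0.935  0.   ] q [-23.  33. 105.  -0.  42.  46.]
[0.96 0.01 0.01]
```

View pics/c3.png

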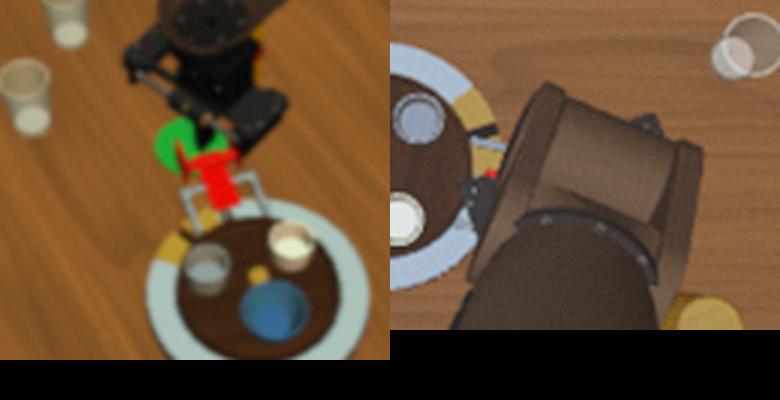

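The shut fingers are over the bar, between the cheeks. Pressing gradually.

Call:
servo_tool([
  [1, 0.6, 0, 0, 0],
  [1, 1.0, 0, 0, 0],
  [1, 1.2, 0, 0, 0],
  [1, 1.4, 0, 0, 0],
  [1, 1.5, 0, 0, 0],
  [1, 1.58, 0, 0, 0],
  [1, 1.58, 0, 0, 0],
  [1, 1.58, 0, 0, 0],
])

```text
clock: 6.68
position: [0.5474, -0.1595, 0.0401]
orientation: [[0.003, 0.356, -0.935], [-0.002, -0.935, -0.356], [-1.0, 0.003, -0.002]]
contact_force: [-1.5, -5.3, 7.4]
gripper_width: 0.008
```

```bash
cat > arc.py <<'E'
# arc.py phi0 phi1 z n r
from h import *
import sys
a,b,z,n,r=map(float,sys.argv[1:6])
s=get_state(); R=np.array(s['orientation']); p=np.array(s['position'])
d=p[:2]-[.5736,.0108]; print('t',s['clock'],'pos',p.round(4),'phi',np.arctan2(d[1],d[0]).round(3),'r',np.hypot(*d).round(4),'F',s['contact_force'].round(1))
for f in np.linspace(a,b,int(n)): print(f.round(3),(R.T@(np.array([.5736+r*np.cos(f),.0108+r*np.sin(f),z])-p)/.025).round(2))
E
python3 arc.py -1.71 -1.44 .04 10 .172
```

```text
t 6.6833 pos [ 0.5474 -0.1595  0.0401] phi -1.724 r 0.1723 F [-1.5 -5.3  7.4]
-1.71 [ 0.    0.04 -0.09]
-1.68 [ 0.    0.13 -0.27]
-1.65 [ 0.    0.22 -0.46]
-1.62 [ 0.01  0.31 -0.64]
-1.59 [ 0.01  0.39 -0.83]
-1.56 [ 0.01  0.46 -1.03]
-1.53 [ 0.01  0.53 -1.22]
-1.5 [ 0.01  0.59 -1.42]
-1.47 [ 0.01  0.65 -1.62]
-1.44 [ 0.01  0.7  -1.82]
```

Call:
servo_tool([
  [1, 0, 0.04, -0.09, 0],
  [1, 0, 0.13, -0.27, 0],
  [1, 0, 0.22, -0.46, 0],
  [1, 0, 0.31, -0.64, 0],
  [1, 0, 0.39, -0.83, 0],
  [1, 0, 0.46, -1.03, 0],
  [1, 0, 0.53, -1.22, 0],
  [1, 0, 0.59, -1.42, 0],
  [1, 0, 0.62, -1.52, 0],
  [1, 0, 0.62, -1.52, 0],
])

```text
clock: 7.52
position: [0.589, -0.16, 0.0403]
orientation: [[0.003, 0.356, -0.934], [-0.002, -0.934, -0.356], [-1.0, 0.003, -0.002]]
contact_force: [0.9, -2.6, 8.0]
gripper_width: 0.002
```

```bash
python3 arc.py -1.48 -1.30 .055 7 .172;python3 -c "
from h import *
snap('top','t4',(185,150,345,260),4);snap('scene','s4',(190,110,310,240),4)
o=np.zeros((520,780,3),np.uint8);o[:268,:390]=cv2.resize(cv2.imread('pics/t4.png'),(390,268));o[:422,390:]=cv2.resize(cv2.imread('pics/s4.png'),(390,422));cv2.imwrite('pics/c4.png',o[:430])"
```

```text
t 7.5167 pos [ 0.589  -0.16    0.0403] phi -1.481 r 0.1715 F [ 0.9 -2.6  8. ]
-1.48 [-0.59  0.02 -0.  ]
-1.45 [-0.59  0.08 -0.2 ]
-1.42 [-0.59  0.12 -0.4 ]
-1.39 [-0.59  0.16 -0.61]
-1.36 [-0.58  0.2  -0.81]
-1.33 [-0.58  0.23 -1.01]
-1.3 [-0.58  0.25 -1.22]
```

View pics/c4.png

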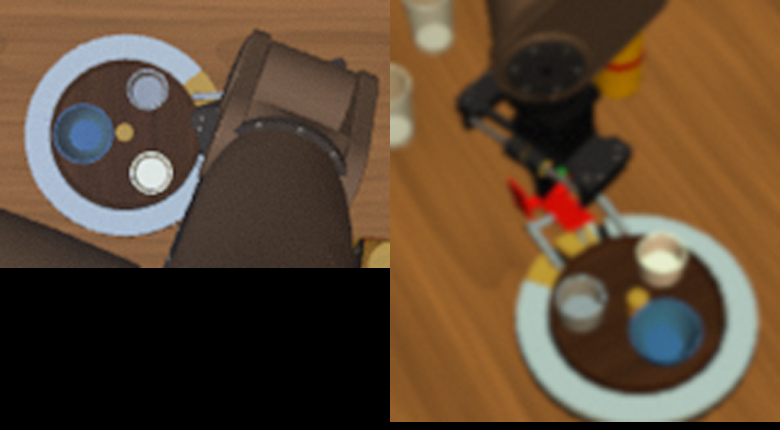

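The tray has turned about 0.19 rad with the pin clear. Easing off so the pin rides on the ring, then pushing only the cheek.

Call:
servo_tool([
  [1, -0.25, 0, 0, 0],
  [1, -0.5, 0, 0, 0],
  [1, -0.5, 0.04, -0.1, 0],
  [1, -0.5, 0.08, -0.2, 0],
  [1, -0.5, 0.12, -0.4, 0],
  [1, -0.5, 0.16, -0.6, 0],
  [1, -0.5, 0.2, -0.8, 0],
  [1, -0.5, 0.23, -1.0, 0],
  [1, -0.5, 0.25, -1.2, 0],
  [1, -0.5, 0.25, -1.2, 0],
])

```text
clock: 8.45
position: [0.6186, -0.1543, 0.0511]
orientation: [[0.001, 0.356, -0.934], [-0.0, -0.934, -0.356], [-1.0, 0.0, -0.0]]
contact_force: [-0.4, 0.3, -0.4]
gripper_width: 0.001
```

```bash
python3 arc.py -1.30 -1.10 .053 11 .172
```

```text
t 8.45 pos [ 0.6186 -0.1543  0.0511] phi -1.304 r 0.1711 F [-0.4  0.3 -0.4]
-1.3 [-0.08  0.04 -0.03]
-1.28 [-0.08  0.05 -0.16]
-1.26 [-0.08  0.06 -0.3 ]
-1.24 [-0.08  0.06 -0.44]
-1.22 [-0.08  0.07 -0.58]
-1.2 [-0.08  0.07 -0.71]
-1.18 [-0.08  0.07 -0.85]
-1.16 [-0.08  0.06 -0.99]
-1.14 [-0.08  0.05 -1.13]
-1.12 [-0.08  0.04 -1.26]
-1.1 [-0.08  0.03 -1.4 ]
```

Call:
servo_tool([
  [1, -0.1, 0.05, -0.16, 0],
  [1, -0.1, 0.06, -0.3, 0],
  [1, -0.1, 0.06, -0.38, 0],
  [1, -0.1, 0.07, -0.46, 0],
  [1, -0.1, 0.07, -0.54, 0],
])

```text
clock: 8.87
position: [0.6309, -0.1514, 0.0538]
orientation: [[-0.001, 0.356, -0.935], [-0.0, -0.935, -0.356], [-1.0, -0.0, 0.001]]
contact_force: [-3.0, -0.7, -1.5]
gripper_width: 0.004
```

```bash
python3 arc.py -1.22 -1.10 .053 7 .172;python3 -c "
from h import *
snap('top','t5',(185,150,345,260),4);snap('scene','s5',(190,110,310,240),4)
o=np.zeros((520,780,3),np.uint8);o[:268,:390]=cv2.resize(cv2.imread('pics/t5.png'),(390,268));o[:422,390:]=cv2.resize(cv2.imread('pics/s5.png'),(390,422));cv2.imwrite('pics/c5.png',o[:430])"
```

```text
t 8.8667 pos [ 0.6309 -0.1514  0.0538] phi -1.231 r 0.172 F [-3.  -0.7 -1.5]
-1.22 [ 0.03  0.   -0.08]
-1.2 [ 0.03  0.   -0.22]
-1.18 [ 0.03 -0.   -0.35]
-1.16 [ 0.03 -0.01 -0.49]
-1.14 [ 0.03 -0.01 -0.63]
-1.12 [ 0.03 -0.02 -0.77]
-1.1 [ 0.03 -0.04 -0.9 ]
```

View pics/c5.png

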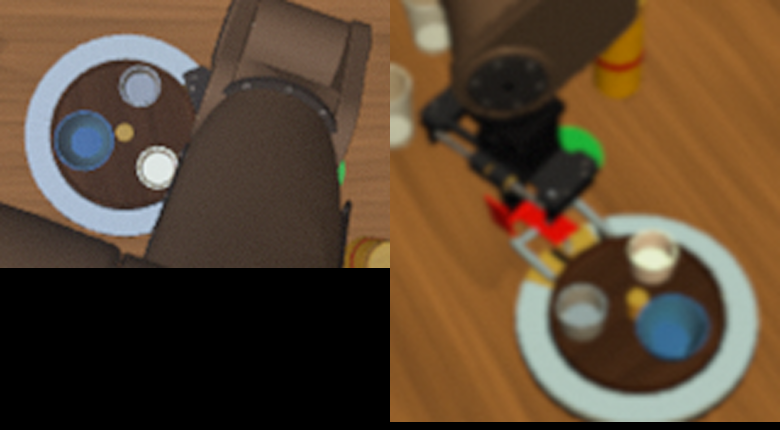

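The tray follows the cheek. Pushing on slowly until it snaps in.

Call:
servo_tool([
  [1, 0, 0, -0.08, 0],
  [1, 0, 0, -0.15, 0],
  [1, 0, 0, -0.22, 0],
  [1, 0, 0, -0.29, 0],
  [1, 0, 0, -0.36, 0],
])

```text
clock: 9.38
position: [0.6398, -0.1482, 0.0541]
orientation: [[0.001, 0.356, -0.935], [-0.0, -0.935, -0.356], [-1.0, 0.001, -0.001]]
contact_force: [0.3, 0.1, -1.1]
gripper_width: 0.005
```

Call:
servo_tool([
  [1, 0, 0, -0.06, 0],
  [1, 0, 0, -0.12, 0],
  [1, 0, 0, -0.18, 0],
])

```text
clock: 9.63
position: [0.6437, -0.1465, 0.0539]
orientation: [[0.0, 0.356, -0.935], [-0.0, -0.935, -0.356], [-1.0, 0.0, -0.0]]
contact_force: [-1.1, 0.7, -0.1]
gripper_width: 0.002
```

Call:
servo_tool([
  [1, 0, 0, -0.06, 0],
  [1, 0, 0, -0.12, 0],
  [1, 0, 0, -0.18, 0],
  [1, 0, 0, -0.18, 0],
])

```text
clock: 9.97
position: [0.648, -0.1449, 0.0539]
orientation: [[0.0, 0.356, -0.935], [-0.0, -0.935, -0.356], [-1.0, 0.0, -0.0]]
contact_force: [0.4, -0.4, -0.6]
gripper_width: 0.005
```

Call:
servo_tool([
  [1, 0, -0.02, -0.06, 0],
  [1, 0, -0.03, -0.12, 0],
  [1, 0, -0.03, -0.12, 0],
])

```text
clock: 10.22
position: [0.6503, -0.1432, 0.0538]
orientation: [[-0.0, 0.356, -0.935], [-0.0, -0.935, -0.356], [-1.0, 0.0, 0.0]]
contact_force: [-1.4, -0.2, -0.1]
gripper_width: 0.004
```

Call:
servo_tool([
  [1, 0, -0.01, -0.05, 0],
  [1, 0, -0.02, -0.1, 0],
  [1, 0, -0.02, -0.1, 0],
])

```text
clock: 10.47
position: [0.6515, -0.1424, 0.0537]
orientation: [[-0.002, 0.356, -0.935], [-0.001, -0.935, -0.356], [-1.0, -0.0, 0.002]]
contact_force: [-5.7, -4.4, 2.0]
gripper_width: -0.001
```

Call:
servo_tool([
  [1, 0, -0.01, -0.05, 0],
  [1, 0, -0.02, -0.1, 0],
  [1, 0, -0.02, -0.1, 0],
])

```text
clock: 10.72
position: [0.6524, -0.1417, 0.0536]
orientation: [[-0.005, 0.356, -0.934], [-0.001, -0.934, -0.356], [-1.0, -0.001, 0.005]]
contact_force: [-13.4, -10.1, 4.6]
gripper_width: 0.002
```

The force rises to 17 N and the tray has stopped, so the pin has apparently snapped in. Backing off, lifting and looking.

Call:
servo_tool([
  [1, 0, 0, 0.2, 0],
  [1, -0.1, 0, 0.4, 0],
  [1, -0.8, 0, 0.4, 0],
  [1, -2.4, 0, 0.4, 0],
  [1, -4, 0, 0.4, 0],
  [1, -5.5, 0, 0.4, 0],
  [1, -6.4, 0, 0.4, 0],
  [0.5, -6.4, 1, 2, 0],
  [0, -6.4, 2, 3.5, 0],
  [0, -6.4, 3, 5, 0],
])

```text
clock: 11.55
position: [0.5709, -0.2453, 0.2147]
orientation: [[0.002, 0.358, -0.934], [-0.001, -0.934, -0.358], [-1.0, 0.001, -0.001]]
contact_force: [0.1, -0.5, -0.0]
gripper_width: 0.159
```

```bash
python3 d.py .419 -.29 .21
```

```text
t 11.55 pos [ 0.5709 -0.2453  0.2147] F [ 0.1 -0.5 -0. ] w 0.159 y [ 0.358 -0.934  0.001] q [-29.  28.  90.   0.  62.  40.]
[ 0.18 -0.5   6.31]
```

Call:
servo_tool([
  [0, 0.1, -0.5, 2, 0],
  [0, 0.1, -0.5, 4, 0],
  [0, 0.1, -0.5, 6.2, 0],
  [0, 0.1, -0.5, 6.2, 0],
  [0, 0.1, -0.5, 6.2, 0],
  [0, 0.1, -0.5, 6.2, 0],
])

```text
clock: 12.05
position: [0.4216, -0.2891, 0.2121]
orientation: [[0.001, 0.354, -0.935], [-0.001, -0.935, -0.354], [-1.0, 0.001, -0.001]]
contact_force: [0.2, -0.1, -0.2]
gripper_width: 0.577
```

```bash
python3 d.py .419 -.29 .095;python3 -c "
from h import *
snap('top','t6',(185,150,385,300),4)"
```

```text
t 12.05 pos [ 0.4216 -0.2891  0.2121] F [ 0.2 -0.1 -0.2] w 0.577 y [ 0.354 -0.935  0.001] q [-42.  19. 105.   0.  56.  27.]
[ 4.68 -0.01  0.11]
```

View pics/t6.png

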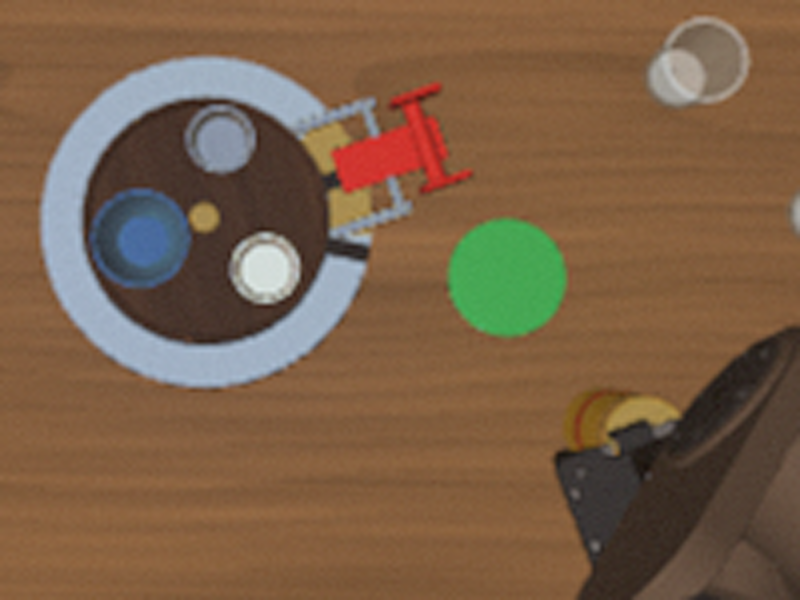

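The lever now points at the brass stop, with the bar at (424,137) in the 4x crop. The tin is still upright between the jaws. Measuring the tray angle.

Run:
```python
from h import *
b=np.array([.5736,.0108])
def redang(f,box):
    im=np.load(f); hsv=cv2.cvtColor(im,cv2.COLOR_RGB2HSV); m=cv2.inRange(hsv,(0,170,110),(6,255,255))|cv2.inRange(hsv,(174,170,110),(180,255,255))
    q=np.zeros_like(m);q[box[1]:box[3],box[0]:box[2]]=m[box[1]:box[3],box[0]:box[2]]; v,u=np.nonzero(q)
    p=onz('top',(u.mean(),v.mean()),.055)[:2]-b; return len(u),np.arctan2(p[1],p[0]),np.hypot(*p)
a=redang('pics/t2.npy',(255,195,312,240));c=redang('pics/t6.npy',(255,160,312,210));print(a,c,'tray',c[1]-a[1])
```

```text
(394, np.float64(-1.7630775346777097), np.float64(0.1515756234750971)) (407, np.float64(-1.2265663094699657), np.float64(0.15141378236272607)) tray 0.536511225207744
```

Call:
servo_tool([
  [0, 0, 0, 0.1, 0],
  [0, 0, 0, 0.1, 0],
  [0, 0, 0, 0.1, 0],
  [0, 0.5, 0, 0.1, 0],
  [0, 1.5, 0, 0.1, 0],
  [0, 2.6, 0, 0.1, 0],
  [0, 3.6, 0, 0.1, 0],
  [0, 4.5, 0, 0.1, 0],
  [0, 4.65, 0, 0.1, 0],
  [0, 4.65, 0, 0.1, 0],
])

```text
clock: 12.93
position: [0.42, -0.2888, 0.0941]
orientation: [[-0.002, 0.356, -0.934], [0.002, -0.934, -0.356], [-1.0, -0.002, 0.001]]
contact_force: [0.3, -0.2, 0.4]
gripper_width: 1.002
```

Call:
servo_tool([
  [0.5, 0, 0, 0, 0],
  [0.8, 0, 0, 0, 0],
  [0.8, 0, 0, 0, 0],
  [0.8, 0, 0, 0, 0],
  [0.8, 0, 0, 0, 0],
  [0.8, 0, 0, 0, 0],
  [0.8, 0, 0, 0, 0],
], grip_force=20)

```text
clock: 13.52
position: [0.42, -0.2895, 0.0955]
orientation: [[0.0, 0.356, -0.935], [-0.0, -0.935, -0.356], [-1.0, 0.001, -0.0]]
contact_force: [-0.4, 0.4, 2.6]
gripper_width: 0.608
```

The tray reads 0.537 rad against the notch's 0.528, inside the play. The bar's apparent radius is unchanged, so the lever is up. Carrying the tin back.

Call:
servo_tool([
  [0.8, -0.6, 0, 0, 0],
  [0.8, -1.4, 0, 0, 0],
  [0.8, -1.6, -0.2, -1.0, 0],
  [0.8, -1.6, -0.5, -2.5, 0],
  [0.8, -1.6, -0.8, -4.0, 0],
  [0.8, -1.6, -1.0, -5.0, 0],
  [0.8, -1.6, -1.0, -5.2, 0],
  [0.8, -1.6, -1.0, -5.2, 0],
  [0.8, -1.6, -1.0, -5.2, 0],
])

```text
clock: 14.27
position: [0.5319, -0.2197, 0.1347]
orientation: [[-0.001, 0.356, -0.934], [0.0, -0.934, -0.356], [-1.0, -0.001, 0.001]]
contact_force: [0.1, -0.3, -2.7]
gripper_width: 0.608
```

```bash
python3 d.py .532 -.2193 .0995
```

```text
t 14.27 pos [ 0.5319 -0.2197  0.1347] F [ 0.1 -0.3 -2.7] w 0.608 y [ 0.356 -0.934 -0.001] q [-29.  29. 101.  -0.  49.  40.]
[ 1.41 -0.01 -0.01]
```

Call:
servo_tool([
  [0.8, 0.5, 0, 0, 0],
  [0.8, 1.0, 0, 0, 0],
  [0.8, 1.25, 0, 0, 0],
  [0.8, 1.35, 0, 0, 0],
  [0.8, 1.38, 0, 0, 0],
  [0.8, 1.42, 0, 0, 0],
  [0.8, 1.42, 0, 0, 0],
])

```text
clock: 14.85
position: [0.5326, -0.2201, 0.1]
orientation: [[0.0, 0.356, -0.935], [-0.0, -0.935, -0.356], [-1.0, 0.001, -0.0]]
contact_force: [0.6, -0.2, -3.0]
gripper_width: 0.61
```

Call:
servo_tool([
  [0.8, 0.05, 0, 0, 0],
  [0.8, 0.1, 0, 0, 0],
  [0.8, 0.1, 0, 0, 0],
])

```text
clock: 15.1
position: [0.533, -0.22, 0.0993]
orientation: [[0.002, 0.356, -0.935], [-0.001, -0.935, -0.356], [-1.0, 0.002, -0.002]]
contact_force: [-4.6, 1.0, 16.6]
gripper_width: 0.605
```

On the coaster, with 16 N of contact. Relieving slightly, then releasing and retreating.

Call:
servo_tool([
  [0.8, -0.05, 0, 0, 0],
  [0.3, -0.05, 0, 0, 0],
  [0, -0.05, 0, 0, 0],
  [0, -0.05, 0, 0, 0],
  [0, -0.05, 0, 0, 0],
  [0, -1.5, 0, 0, 0],
  [0, -3, 0, 0, 0],
  [0, -4.6, 0, 0, 0],
  [0, -4.6, 0, 0, 0],
])

```text
clock: 15.85
position: [0.5348, -0.2209, 0.2191]
orientation: [[0.009, 0.356, -0.934], [-0.005, -0.934, -0.356], [-1.0, 0.008, -0.007]]
contact_force: [-0.2, -1.0, 0.3]
gripper_width: 0.995
```

Call:
servo_tool([
  [0, 0, 2, 5, 0],
  [0, 0, 4, 9, 0],
  [0, 0, 6, 12, 0],
  [0, 0, 6, 12, 0],
  [0, 0, 6, 12, 0],
  [0, 0, 6, 12, 0],
  [0, 0, 6, 12, 0],
  [0, 0, 6, 12, 0],
  [0, 0, 6, 12, 0],
  [0, 0, 6, 12, 0],
])

```text
clock: 16.68
position: [0.304, -0.4681, 0.2116]
orientation: [[-0.0, 0.352, -0.936], [0.0, -0.936, -0.352], [-1.0, -0.0, 0.0]]
contact_force: [0.8, 0.5, -0.7]
gripper_width: 1.001
```

```bash
python3 d.py
python3 - <<'E'
from h import *
snap('top','t7',(185,150,345,260),4);snap('scene','s7',(190,100,310,240),4)
o=np.zeros((440,780,3),np.uint8);o[:268,:390]=cv2.resize(cv2.imread('pics/t7.png'),(390,268));o[:,390:]=cv2.resize(cv2.imread('pics/s7.png'),(390,440));cv2.imwrite('pics/c7.png',o)
E
```

```text
t 16.68 pos [ 0.304  -0.4681  0.2116] F [ 0.8  0.5 -0.7] w 1.001 y [ 0.352 -0.936 -0.   ] q [-64.  23.  99.  -0.  58.   6.]
```

View pics/c7.png

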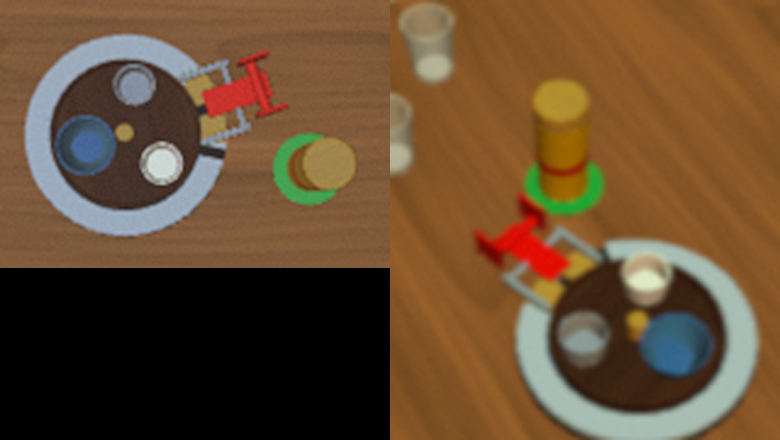

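Run:
```python
from h import *
def red(f,n,box):
    hsv=cv2.cvtColor(np.load(f),cv2.COLOR_RGB2HSV); m=cv2.inRange(hsv,(0,150,80),(7,255,255))|cv2.inRange(hsv,(173,150,80),(180,255,255))
    q=np.zeros_like(m);x0,y0,x1,y1=box;q[y0:y1,x0:x1]=m[y0:y1,x0:x1];v,u=np.nonzero(q);return len(u),ray(n,(u.mean(),v.mean()))
def tri(a,b):
    (o1,d1),(o2,d2)=a,b; s=np.linalg.lstsq(np.c_[d1,-d2],o2-o1,rcond=None)[0]; p,q=o1+d1*s[0],o2+d2*s[1]; return ((p+q)/2).round(4),np.linalg.norm(p-q).round(4)
n1,a=red('pics/t7.npy','top',(255,160,312,205)); n2,b=red('pics/s7.npy','scene',(210,160,250,192)); print('now',n1,n2,tri(a,b))
n3,c=red('pics/s0.npy' if 0 else 'pics/scene0.npy','scene',(235,157,275,182)); n4,d=red('pics/top0.npy','top',(255,195,312,240)); print('start',n4,n3,tri(d,c))
def lid(im,box):
    hsv=cv2.cvtColor(np.load(im),cv2.COLOR_RGB2HSV)[box[1]:box[3],box[0]:box[2]]; m=cv2.inRange(hsv,(12,120,125),(28,255,255)); v,u=np.nonzero(m); return u.mean()+box[0],v.mean()+box[1]
p=onz('top',(185+329/2.4375-.4,150+163/2.4375-.4),.154); print('lid',p,'off',np.hypot(*(p[:2]-[.5337,-.2187])))
```

```text
now 429 320 (array([ 0.6269, -0.1334,  0.0478]), np.float64(0.0023))
start 419 239 (array([ 0.544 , -0.1384,  0.0409]), np.float64(0.0034))
lid [ 0.53519697 -0.21698396  0.154     ] off 0.0022772202805853782
```

```bash
python3 -c "
from cell import *
print(close_job())"
```

```text
the job is handed in; nothing more can be done
None
```

The job is done and handed in at about 17 s of the 67 s. I stood the tin aside on the table, pressed the lever, swung the tray counter-clockwise into the brass stop's notch, and put the tin back on its coaster.

Last checks:
- **Tray:** it stands at 0.537 rad; I had measured the brass notch at about 0.528 rad, which is inside the 0.03 rad of play. It was locked: the push force rose to about 17 N with almost no further movement.
- **Lever:** from two views, the red part's centre is at 48 mm, against 41 mm at the start. The start view was partly hidden, so this only shows the lever is not held down. The pin being fully home rests on this and on the tray being locked.
- **Tin:** it is upright and released, about 2 mm from the coaster's middle.
- **Arm:** it is clear, with no contact force beyond sensor noise.
- **Bystanders:** I did not re-measure the glasses, box and bin. The arm kept well away from them; both glasses looked unmoved while I worked, but the box and bin were not looked at after the start.

No check failed.

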